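# Reset a casement stay on its pin

### The arm

A 7-joint arm with a two-finger parallel gripper is mounted at the origin on a cart in front of the work surface, level with it; the furniture and walls round the work are solid. World frame = base frame: x ahead of the robot, y to its left, z up, the work surface at z = 0. Lengths are in m, angles in rad, forces in N, time in s.
With the tool pointing down it reaches from about 0.35 to 0.775 m from the base axis. Payload 3.1 kg.
Tool frame: the origin (TCP) lies midway between the tips of the shut fingers; the grasp point (between the pads) lies 19 mm behind it; z points along the fingers, y is the line along which they close (so a half turn about z gives the same grasp; the last joint's range is limited). The gripper opens to 85 mm and grips with 20 to 120 N. Pads are 22 mm wide; open, the fingers measure 114 mm over their backs; the gripper's body (76 mm by 85 mm) begins 54 mm behind the grasp point. The pads swing forward as they close: fully open they stand 13 mm farther back than shut.
Start: joints at [1.207, 0.311, 0.014, 1.512, -0.004, 1.319, -0.027], TCP at [0.174, -0.522, 0.231] pointing down, gripper open.
Joint ranges: [-2.7, 2.7], [-0.3, 1.91], [-1.27, 1.3], [0.12, 2.57], [-1.44, 4.58], [0.2, 2.03], [-3.05, 3.05]. Speed limits (rad/s): [2.79, 2.79, 3.14, 3.14, 3.14, 3.14, 3.14].

### API

Orientations are given as [roll, pitch, yaw] about the fixed x, y, z axes, in that order (R = Rz(yaw) Ry(pitch) Rx(roll)).
In Python, from cell import arm, cams gives the robot as it stands.
- The arm moves only by the tool drive_tool, never from a script. Its argument "motion" is a list of rows, each a list of 3 entries, a list of its own where there are three numbers: the shift along the world's x, y, z in mm, then the turn, a rotation vector about the world's x, y, z in rad, then the finger opening in mm, from 0 to 85.4. In form: [[[x, y, z], [rx, ry, rz], grip], ...]. A call has 1 to 5 rows; each row shifts and turns the commanded pose from where the row before left it; what a row does not reach is not made up. A row lasts 1/8 s, in which the tool goes at most 62.5 mm and 10.7 degrees, less where a joint would pass 70% of its speed; a pose out of reach is approached as far as the arm can. A call with a gripper value outside its range is refused whole. The fingers move at their own pace and stop on an object; the grip force is fixed at half the most. Time passes only in rows, so rows that do not move let the fingers close. It gives the time, the measured TCP pose, the force, the opening and the grip force at its end, in the units of the state.
- arm.observe(): the state, without advancing time (a new reading comes with each control period).
- cams.snapshot(name): name is "scene" or "top" or "wrist"; returns (picture, depth): 384x512x3 uint8, red, green, blue; 384x512 float32, m along the optical axis (not along the pixel's ray), 0 where there is no reading.
- cams.camera_params(name): a dict with "fx", "fy", "cx", "cy" (pixels), "R" (3x3) and "t" (3): a world point X has camera coordinates R X + t. Camera axes: x right, y down, z forward; pixel columns grow to the right and rows downward; lengths in m; the calibration is good to about 2 mm. A picture is of the moment at which its call begins: read the wrist's pose just before it. camera_params takes no time and is no camera call; for the wrist camera it gives the pose at the moment of the call.
- arm.finish_job(): hands the job in; it is judged then, once.
The state is a dict: "time_s": time; "joint_positions": joint angles; "joint_vel": joint speeds; "tau": joint torques, N m; "tcp_pos": TCP position; "tool_rot": TCP orientation; "ft_force": force on the tool from outside, world axes, zero at the start; "torque": the same for the moment, N m; "finger_gap": finger opening in m; "grip_force": force on a finger pad.
Only numpy, scipy, OpenCV 4.12 (cv2) and the standard library are available. Lean on these libraries where they do the work, as an engineer would, in place of code of your own. Each camera call takes 0.05 s, during which the arm holds its last target. There are 200 camera calls.

### The job

The small window sash on the bench stands too wide open. Take its stay by the ball end, lift the bar off the pin on the sill, draw the sash in and drop the middle one of the bar's three round holes over the pin, so that the bar lies flat on the sill again with the pin through that hole; then let go. Go by feel and do not force the bar against the pin, for the pin bends, and do not disturb the other things on the bench.

Things in the scene. Friction and masses are not known exactly. Their poses are not given: they have to be found in the camera images.
- frame: Unfinished light-wood window frame fixed to the bench: sill 285 mm long (its y), 64 mm deep, 32 mm high, with a 215 mm hinge jamb at its +y end and an 85 mm jamb stub at its -y end, no head. Origin on the bench top under pin_middle; z up, x from the room side (towards the robot) to the outside, into which the sash opens.
- pin_middle (a point): Top of the pin plate, 35 mm above the bench, 32 mm behind the sill's room-side edge, at the middle of the pin's adjustment. The upright round pin (8.5 mm thick, flat top 14 mm above this point) stands fast on the frame's x line through this point, but up to 11.5 mm off it either way, differently each time (its plate has slotted screw holes). Not measured: see it or feel it.
- hinge_axis (a point): Point on the upright hinge axis of the sash, 35 mm above the bench; 140 mm from pin_middle along the frame's +y.
- sash (a joint): Opening angle of the sash (rad), 0 closed (along the frame's -y from the hinge), about 0.95 at the start; grows as it opens to +x. It stays where it is left: a slight hinge friction (about 0.12 N m).
- stay: Dark steel stay, 0.15-0.3 kg: flat bar 24 mm wide, 5 mm thick, ball on its end. Origin: pivot on the sash, mid thickness, 38 mm above the bench, 200 mm from the hinge axis; swivels freely there, tips up 0-0.5 rad (damped), sinks flat in 1 s. Runs along its own -x; from the pivot: round holes (10.8 mm) at 74, 102, 130 mm, slot at 164, bar end 226, ball 255. Over 25 N between bar and pin bends the pin.
- stay_slot (a point): Centre of the slot in the stay (40 mm long, 14 mm wide, 164 mm from the pivot), mid thickness. At the start the bar lies flat and the pin stands somewhere in the slot. Flat, the bar lies on the pin plate, its underside 35 mm above the bench, 14 mm below the pin's top.
- stay_hole (a point): Centre of the middle one of the three round holes, mid thickness, 102 mm from the pivot; this hole is to go over the pin. Pressing the ball down on a pin under it bears on the pin with 2.5 times the force.
- stay_ball (a point): Centre of the ball at the stay's free end, 24 mm diameter, on a 9 mm neck; 38 mm above the bench at the start, with free space all round for a grasp from above.
- wax_tin: Bystander: round tin, 67 mm diameter, 24 mm high, origin under its centre.
- screw_box: Bystander: small wooden box 64x78x40 mm, origin under its centre.
- spare_iron: Bystander: flat plane iron 44x120x11 mm, origin under its centre.
- glue_jar: Bystander: jar 59 mm diameter, 76 mm high, origin under its centre.

How it is judged:
On the way:
1. the bar is lifted clear of the pin (z of stay_slot in the frame of frame above 0.052 m), for 0.1 s.
At the end, for the whole second after the job is handed in: The stay lies flat (tilt under 0.025 rad, possible only with the pin through an opening) with its middle round hole on the pin: hole centre within 13.8 mm of the middle of the pin's adjustment along the frame's x and within 3 mm across it (the next hole is 28 mm away), bar at rest and released (angle between stay's own z axis and vertical below 0.025 rad and x of stay_hole in the frame of frame between -0.0138 and 0.0138 m and y of stay_hole in the frame of frame between -0.003 and 0.003 m and linear speed of stay below 0.01 m/s and angular speed of stay below 0.05 rad/s); the robot touches nothing.
It fails at once if the bar is forced against the pin or the sill (over 25 N) (contact force between stay and frame above 25 N).
It fails at once if one of the other things on the bench is disturbed (moved over 20 mm) (distance of any of wax_tin, screw_box, spare_iron, glue_jar from where it was at the start of the episode above 0.02 m).
It also fails if it takes over 67 s, if anything falls off the work surface, if the arm or the gripper's body presses on something with over 40 N, if the wrist force passes 120 N, or if a joint passes its speed limit or range.

## Working session

There is one attempt and no reset: what is moved stays moved. The work goes in short steps, Python scripts to look and compute and a tool call to move; the robot and the scene stay as the last step left them, time stands still between calls to the robot, and variables do not carry over. Pictures are saved under pics/ and viewed, at most 10 in all, crops included, and the job is handed in when it is done.

Besides the shell and the picture viewer there is one more tool, called after "Request:" as a command line: name --argument value ..., lists and objects as JSON in quotes. drive_tool: Moves the arm, as the interface text tells. Its arguments: {"type":"object","properties":{"motion":{"type":"array","items":{"type":"array"}}},"required":["motion"]}

```bash
mkdir -p pics; cat > h.py <<'E'
import numpy as np, cv2
from cell import arm, cams
def snap(n,f):
    p=cams.camera_params(n); im,d=cams.snapshot(n)
    cv2.imwrite(f'pics/{f}.png',im[:,:,::-1]); np.savez(f'pics/{f}.npz',im=im,d=d,**{k:np.array(v) for k,v in p.items()})
    return im,d,p
def pt(p,u,v,z):   # ray onto plane z
    R=np.array(p['R']);t=np.array(p['t']);c=-R.T@t
    r=R.T@np.array([(u-p['cx'])/p['fx'],(v-p['cy'])/p['fy'],1]); return c+r*(z-c[2])/r[2]
def proj(p,X):
    c=np.array(p['R'])@np.array(X)+np.array(p['t']); return p['fx']*c[0]/c[2]+p['cx'],p['fy']*c[1]/c[2]+p['cy']
E
python3 - <<'E'
from h import *
for n in('top','scene'):
    im,d,p=snap(n,n); print(n,p)
s=arm.observe(); print(s)
a=cv2.imread('pics/top.png');b=cv2.imread('pics/scene.png')
E
```

```text
top {'fx': 410.1460758257076, 'fy': 410.1460758257076, 'cx': 256.9330131427861, 'cy': 188.41640155552574, 'R': array([[ 0.02662513, -0.99956755,  0.01248255],
       [-0.9812648 , -0.02851708, -0.19054178],
       [ 0.19081535, -0.00717549, -0.98159972]]), 't': array([0.17303566, 0.54432539, 1.1830398 ])}
scene {'fx': 483.1475116419904, 'fy': 483.1475116419904, 'cx': 246.67941876336374, 'cy': 191.46865150265384, 'R': array([[-0.6306368 , -0.77607524,  0.00210926],
       [-0.48350932,  0.39076964, -0.78327379],
       [ 0.60705516, -0.49498112, -0.62167332]]), 't': array([0.45819618, 0.22461863, 1.00490619])}
{'time_s': 0.1, 'joint_positions': array([ 1.20730514,  0.31163264,  0.0139755 ,  1.51289547, -0.0044167 ,
        1.31918438, -0.02718591]), 'joint_vel': array([ 0.00025006, -0.0014022 , -0.00109422, -0.00524481,  0.00065783,
        0.00086546,  0.00060626]), 'tau': array([ 1.21913603e-03, -3.80854225e+01,  1.46849924e-01, -2.31240481e+01,
        1.23881307e-02,  8.13181599e-03, -1.61738075e-05]), 'tcp_pos': array([ 0.17376932, -0.52114561,  0.2303373 ]), 'tool_rot': array([-3.13950473e+00,  6.64066919e-05,  3.21894345e-01]), 'ft_force': array([ 0.55107553,  0.23302583, -0.30120776]), 'torque': array([-0.00694723,  0.04839279, -0.00452183]), 'grip_force': 0.0, 'finger_gap': 0.08552004619860232}
```

View pics/top.png

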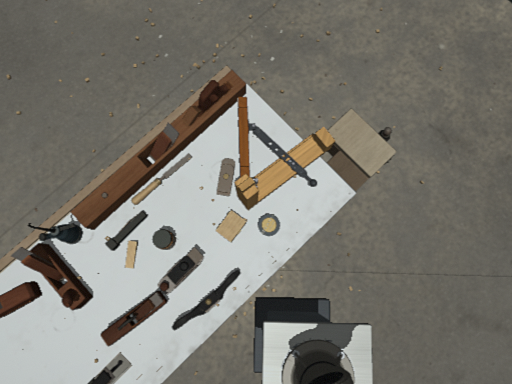

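View pics/scene.png

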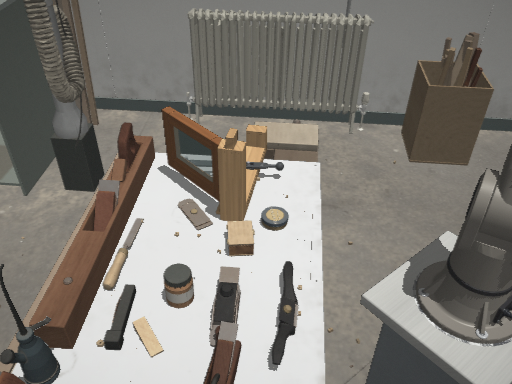

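The top view shows the sash running from (245,180) to (243,100), the stay from its pivot near (252,127) to the ball near (313,183), and the sill from the hinge jamb at (248,190) to the stub at (323,140). I'll zoom in next.

```bash
python3 - <<'E'
from h import *
z=np.load('pics/top.npz'); im=z['im']; p={k:z[k] for k in('fx','fy','cx','cy','R','t')}
c=im[85:210,225:345]; cv2.imwrite('pics/c1.png',cv2.resize(c,(720,750)[:1]+(750,),interpolation=cv2.INTER_CUBIC)[:600,:,::-1] if 0 else cv2.resize(c,None,fx=4.8,fy=4.8,interpolation=cv2.INTER_CUBIC)[:,:,::-1])
hsv=cv2.cvtColor(im,cv2.COLOR_RGB2HSV)
m=(im.max(2)<110)&(hsv[:,:,1]<110); m=m.astype(np.uint8); m[:, :246]=0; m[:,325:]=0; m[:118]=0;m[195:]=0
n,l,st,ce=cv2.connectedComponentsWithStats(m)
for i in range(1,n):
    if st[i,4]>15: print(st[i],ce[i])
for uv in((252,127),(313,183)): print(pt(p,*uv,.038), z['d'][uv[1],uv[0]])
for uv in((248,190),(323,140)): print(pt(p,*uv,.032), z['d'][uv[1],uv[0]])
E
```

```text
[248 121  69  66 631] [281.17115689 153.73058637]
[0.73735881 0.20868709 0.038     ] 1.2714099
[0.56370447 0.01721654 0.038     ] 1.2384355
[0.53732401 0.2151165  0.032     ] 1.0663836
[ 0.70364685 -0.01498807  0.032     ] 1.2309097
```

View pics/c1.png

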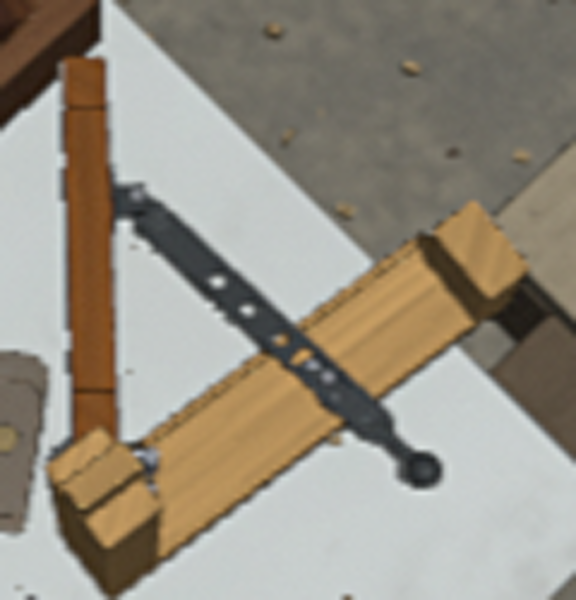

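The crop shows the ball at (420,468), holes at (217,282), (248,310) and (281,340), and the pin in the slot near (315,368). The pin is silver. I'll fit the sill plane from depth next.

```bash
python3 - <<'E'
from h import *
z=np.load('pics/top.npz'); im=z['im'];d=z['d']; p={k:z[k] for k in('fx','fy','cx','cy','R','t')}
f=lambda x,y:(225+x/4.8,85+y/4.8)
for n,(x,y) in dict(ball=(420,468),h1=(217,282),h2=(248,310),h3=(281,340),slot=(313,367),piv=(135,205)).items():
    print(n,pt(p,*f(x,y),.0405 if n!='ball' else .038).round(4))
v,u=np.mgrid[0:384,0:512]
C=np.stack([(u-p['cx'])/p['fx']*d,(v-p['cy'])/p['fy']*d,d],-1); W=(C-p['t'])@p['R']
roi=(u>240)&(u<335)&(v>120)&(v<205)
hsv=cv2.cvtColor(im,cv2.COLOR_RGB2HSV)
m=roi&(abs(W[...,2]-.032)<.005)&(hsv[...,1]>70)&(im.max(2)>120)
P=W[m]; print(len(P),np.median(P[:,2]))
r=cv2.minAreaRect(P[:,:2].astype(np.float32)*1000); print(r, cv2.boxPoints(r))
b=W[roi&(W[...,2]<.01)]; print('bench z',np.median(b[:,2]))
for lo,hi in((.07,.1),(.2,.23)):
    q=W[roi&(abs(W[...,2]-(lo+hi)/2)<(hi-lo)/2)&(hsv[...,1]>70)]; print(lo,len(q), q.mean(0) if len(q) else '')
E
```

```text
ball [0.5652 0.0187 0.038 ]
h1 [0.6837 0.1506 0.0405]
h2 [0.6655 0.1302 0.0405]
h3 [0.6462 0.1087 0.0405]
slot [0.6289 0.0879 0.0405]
piv [0.7343 0.2051 0.0405]
1252 0.0322115589849538
((611.0869140625, 102.37040710449219), (63.004695892333984, 257.42669677734375), 38.85173034667969) [[505.81097  182.8471  ]
 [667.2966   -17.629583]
 [716.36285   21.893707]
 [554.87726  222.37039 ]]
bench z -0.0003845771055234075
0.07 265 [0.68102373 0.00623085 0.08446922]
0.2 596 [0.58226506 0.22152483 0.21032827]
```

```bash
cat >> h.py <<'E'
YAW=.678; XH=np.array([np.cos(YAW),np.sin(YAW)]); YH=np.array([-np.sin(YAW),np.cos(YAW)])
E
python3 - <<'E'
from h import *
z=np.load('pics/top.npz'); p={k:z[k] for k in('fx','fy','cx','cy','R','t')}
print('tin',pt(p,269,224.5,.024))
print('box',pt(p,231.5,225,.04))
E
```

```text
tin [0.43445087 0.14844575 0.024     ]
box [0.42814349 0.26092218 0.04      ]
```

Request:
drive_tool --motion '[[[30, 60, 0], [0, 0, 0.13], 50], [[40, 60, 0], [0, 0, 0.13], 50], [[40, 60, 0], [0, 0, 0.13], 50], [[45, 60, 0], [0, 0, 0.13], 50], [[45, 60, 0], [0, 0, 0], 50]]'

```text
time_s: 0.72
tcp_pos: [0.3469, -0.26, 0.2311]
tool_rot: [3.142, 0.0, 0.842]
ft_force: [1.4, -0.9, 0.8]
finger_gap: 0.0497
grip_force: 0.0
```

Request:
drive_tool --motion '[[[45, 55, 0], [0, 0, 0], 50], [[45, 55, 0], [0, 0, 0], 50], [[45, 55, 0], [0, 0, 0], 50], [[45, 55, 0], [0, 0, 0], 50], [[38, 59, 0], [0, 0, 0], 50]]'

```text
time_s: 1.35
tcp_pos: [0.5394, -0.015, 0.2307]
tool_rot: [-3.142, 0.001, 0.84]
ft_force: [0.5, -1.7, 0.0]
finger_gap: 0.0503
grip_force: 0.0
```

```bash
python3 - <<'E'
from h import *
print(arm.observe()['tcp_pos'],arm.observe()['joint_positions'])
snap('wrist','w1')
E
```

```text
[ 0.53939719 -0.01498952  0.23074885] [ 0.3838924   0.33361212 -0.51377153  1.52479577  0.16708025  1.32750481
 -0.87708968]
```

View pics/w1.png

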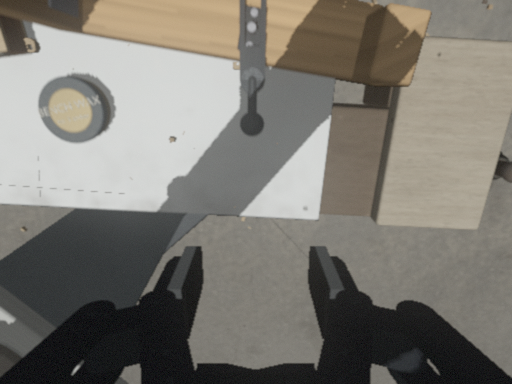

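The wrist view shows the ball at (252,124), the bar going up, and silver spots in the slot at about (253,14), (251,27) and (250,42).

```bash
python3 - <<'E'
from h import *
z=np.load('pics/w1.npz'); p={k:z[k] for k in('fx','fy','cx','cy','R','t')}
print('ball',pt(p,252,124,.038)); print('cam',-p['R'].T@p['t'])
for uv in((253,14),(251,27),(250,42)): print(uv,pt(p,*uv,.035),pt(p,*uv,.049))
c=z['im'][0:140,190:330]; cv2.imwrite('pics/c2.png',cv2.resize(c,None,fx=4.2,fy=4.2,interpolation=cv2.INTER_CUBIC)[:,:,::-1])
E
```

```text
ball [0.56500136 0.01980878 0.038     ]
cam [0.59270384 0.04613127 0.37258206]
(253, 14) [0.63114954 0.09190364 0.035     ] [0.62955514 0.0900054  0.049     ]
(251, 27) [0.62266661 0.08521116 0.035     ] [0.62142401 0.08359046 0.049     ]
(250, 42) [0.61354613 0.07649327 0.035     ] [0.61268177 0.07523411 0.049     ]
```

View pics/c2.png

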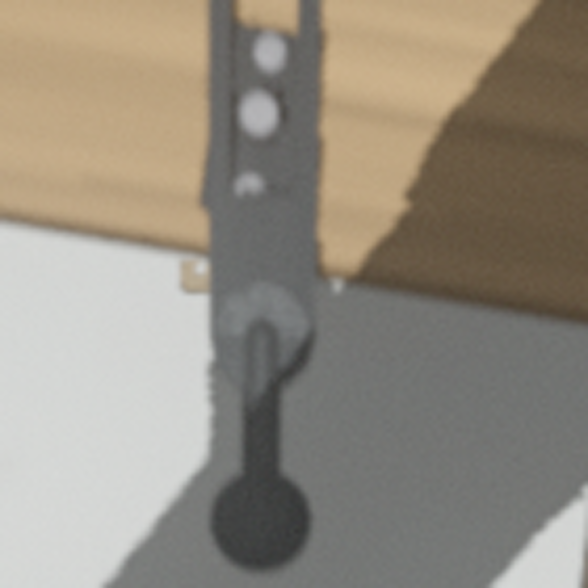

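Request:
drive_tool --motion '[[[13, 17, -50], [0, 0, 0], 50], [[12.6, 17.5, -50], [0, 0, 0], 50], [[0, 0, -50], [0, 0, 0], 50], [[0, 0, -40], [0, 0, 0], 50], [[0, 0, -20], [0, 0, 0], 50]]'

```text
time_s: 2.02
tcp_pos: [0.5613, 0.0181, 0.018]
tool_rot: [-3.137, 0.004, 0.842]
ft_force: [-0.0, 0.4, -0.1]
finger_gap: 0.0501
grip_force: 0.0
```

```bash
cat > plan.py <<'E'
from h import *
from scipy.optimize import brentq
pin=np.array([.6217,.0838]); s=-.003; H=pin-s*XH+.14*YH
def pivot(th): return H+.2*(np.sin(th)*XH-np.cos(th)*YH)
def ball(th,tilt):
    P=pivot(th);u=(P-pin)/np.linalg.norm(P-pin)
    b=P-.255*np.cos(tilt)*u; return np.r_[b,.038+.255*np.sin(tilt)]*1000, np.arctan2(u[1],u[0]), np.linalg.norm(P-pin)
def th_for(dist): return brentq(lambda t:np.linalg.norm(pivot(t)-pin)-dist,.2,1.2)
if __name__=='__main__':
    for tilt in (0,.08,.2): print(tilt,ball(.966,tilt))
    for D in(.16,.15,.14,.13,.12,.11,.106,.102):
        t=th_for(D*np.cos(.2)); print(D,round(t,3),*[x.round(3) for x in ball(t,.2)])
    for tl in(.14,.1,.05,0): print(tl,*ball(th_for(.102*np.cos(tl)),tl))
    o=arm.observe(); print(o['tcp_pos'],o['ft_force'])
E
python3 plan.py
```

```text
0 (array([564.2751301 ,  20.55259023,  38.        ]), np.float64(0.8336116189908307), np.float64(0.16957254231866695))
0.08 (array([564.82335791,  21.15640507,  58.37824696]), np.float64(0.8336116189908307), np.float64(0.16957254231866695))
0.2 (array([567.69196963,  24.31587694,  88.66067935]), np.float64(0.8336116189908307), np.float64(0.16957254231866695))
0.16 0.874 [553.723  20.177  88.661] 0.752 0.157
0.15 0.804 [542.087  18.595  88.661] 0.686 0.147
0.14 0.734 [529.699  18.694  88.661] 0.616 0.137
0.13 0.664 [516.61   20.837  88.661] 0.54 0.127
0.12 0.593 [502.915  25.526  88.661] 0.456 0.118
0.11 0.521 [488.796  33.484  88.661] 0.362 0.108
0.106 0.491 [483.101  37.812  88.661] 0.32 0.104
0.102 0.461 [477.428  42.926  88.661] 0.276 0.1
0.14 [476.43979327  40.75762879  73.58349423] 0.2880700658003015 0.10100203161368974
0.1 [475.98108477  39.73542234  63.45752124] 0.29365200199166497 0.10149042485835938
0.05 [475.62553952  38.93600275  50.74468816] 0.29798610187625285 0.10187252656028722
0 [475.5075723   38.66936648  38.        ] 0.2994256505259255 0.10200000000000062
[0.56129367 0.01806691 0.0179741 ] [-0.01720858  0.43824816 -0.11780873]
```

Request:
drive_tool --motion '[[[0, 0, -3], [0, 0, 0], 50], [[0, 0, 0], [0, 0, 0], 24], [[0, 0, 0], [0, 0, 0], 15], [[0, 0, 0], [0, 0, 0], 15], [[0, 0, 0], [0, 0, 0], 15]]'

```text
time_s: 2.65
tcp_pos: [0.5651, 0.0187, 0.0197]
tool_rot: [3.14, -0.002, 0.842]
ft_force: [-0.5, 0.5, 5.2]
finger_gap: 0.0208
grip_force: 58.8
```

Request:
drive_tool --motion '[[[0, 0, 0], [0, 0, 0], 40], [[0, 0, -5], [0, 0, 0], 40], [[0, 0, 0], [0, 0, 0], 15], [[0, 0, 0], [0, 0, 0], 15], [[0, 0, 0], [0, 0, 0], 15]]'

```text
time_s: 3.28
tcp_pos: [0.5633, 0.0184, 0.0128]
tool_rot: [-3.141, 0.001, 0.842]
ft_force: [0.0, -0.7, -0.9]
finger_gap: 0.021
grip_force: 58.6
```

Request:
drive_tool --motion '[[[0, 0, 0], [0, 0, 0], 15]]'

```text
time_s: 3.4
tcp_pos: [0.5635, 0.0184, 0.013]
tool_rot: [-3.141, 0.001, 0.842]
ft_force: [-1.4, -1.0, -2.2]
finger_gap: 0.0209
grip_force: 58.6
```

Request:
drive_tool --motion '[[[0, 0, 7], [0, 0, 0], 15], [[0.5, 0.5, 11], [0, 0, 0], 15], [[0.8, 0.8, 11], [0, 0, 0], 15], [[1, 1, 11], [0, 0, 0], 15], [[1.1, 1.5, 11], [0, 0, 0], 15]]'

```text
time_s: 4.03
tcp_pos: [0.5676, 0.0225, 0.0652]
tool_rot: [3.141, -0.0, 0.842]
ft_force: [0.4, -0.8, -2.9]
finger_gap: 0.0211
grip_force: 58.6
```

Request:
drive_tool --motion '[[[0, 0, 0], [0, 0, 0], 15]]'

```text
time_s: 4.15
tcp_pos: [0.5689, 0.0231, 0.0659]
tool_rot: [3.139, -0.003, 0.842]
ft_force: [-0.0, 0.3, -3.3]
finger_gap: 0.0215
grip_force: 58.6
```

Request:
drive_tool --motion '[[[-7, -2, 0], [0, 0, -0.04], 15], [[-7, -2, 0], [0, 0, -0.04], 15], [[-11.6, -1.6, 0], [0, 0, -0.067], 15], [[-12.4, 0.1, 0], [0, 0, -0.07], 15], [[-13.1, 2.1, 0], [0, 0, -0.076], 15]]'

```text
time_s: 4.78
tcp_pos: [0.5158, 0.0187, 0.0642]
tool_rot: [3.141, -0.0, 0.544]
ft_force: [1.1, 0.5, -3.0]
finger_gap: 0.0209
grip_force: 58.7
```

Request:
drive_tool --motion '[[[-13.7, 4.7, 0], [0, 0, -0.084], 15], [[-7, 4, 0], [0, 0, -0.047], 15], [[-7.1, 4, 0], [0, 0, -0.047], 15], [[0, 0, 0], [0, 0, 0], 15]]'

```text
time_s: 5.28
tcp_pos: [0.4873, 0.0314, 0.0641]
tool_rot: [3.141, 0.002, 0.37]
ft_force: [-0.8, -0.4, -2.1]
finger_gap: 0.0211
grip_force: 58.8
```

```bash
python3 - <<'E'
from h import *
print(arm.observe()['tcp_pos'],arm.observe()['ft_force'])
im,d,p=snap('wrist','w2'); im2,_,_=snap('top','t2')
a=cv2.resize(im2[85:210,225:345],None,fx=3.07,fy=3.07,interpolation=cv2.INTER_CUBIC)
cv2.imwrite('pics/c3.png',np.hstack([im[:384],a[:384,:288]])[:,:,::-1])
E
```

```text
[0.48731105 0.03136522 0.06411823] [-0.7741933  -0.42868427 -2.12685784]
```

View pics/c3.png

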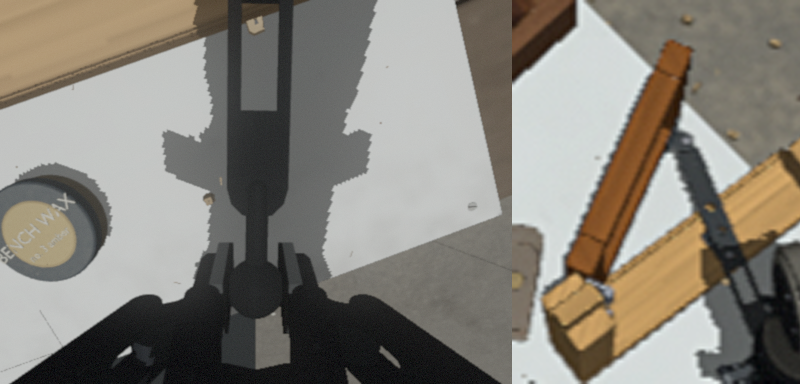

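The right panel of the picture shows the sash drawn in, with the bar above the pin and wood visible through a hole. The wrist panel shows the ball held squarely at (257,288). I'll move to the estimated hole-over-pin position and check from the other cameras.

Request:
drive_tool --motion '[[[-4, 3.5, 0], [0, 0, -0.03], 15], [[-4, 3.7, 0], [0, 0, -0.03], 15], [[-3.6, 3.7, 0], [0, 0, -0.03], 15], [[0, 0, 0], [0, 0, 0], 15], [[0, 0, 0], [0, 0, 0], 15]]'

```text
time_s: 6.0
tcp_pos: [0.4767, 0.0426, 0.0643]
tool_rot: [3.141, 0.0, 0.281]
ft_force: [2.5, -0.3, -2.8]
finger_gap: 0.0207
grip_force: 58.7
```

```bash
python3 - <<'E'
from h import *
o=arm.observe();print(o['tcp_pos'],o['tool_rot'],o['ft_force'])
im2,_,p=snap('top','t3'); im,_,q=snap('scene','s3')
u,v=proj(p,[.65,.09,.05]); u,v=int(u),int(v); u2,v2=map(int,proj(q,[.64,.09,.05])); print(u,v,u2,v2)
a=cv2.resize(im2[v-35:v+35,u-25:u+25],None,fx=8,fy=8,interpolation=cv2.INTER_CUBIC)
b=cv2.resize(im[v2-35:v2+35,u2-25:u2+25],None,fx=8,fy=8,interpolation=cv2.INTER_CUBIC)
cv2.imwrite('pics/c4.png',np.hstack([a,b])[:,:,::-1])
E
```

```text
[0.47672399 0.04258766 0.06427401] [3.14146335e+00 4.56584696e-04 2.81025937e-01] [ 2.46830988 -0.33150273 -2.75581639]
289 153 241 158
```

View pics/c4.png

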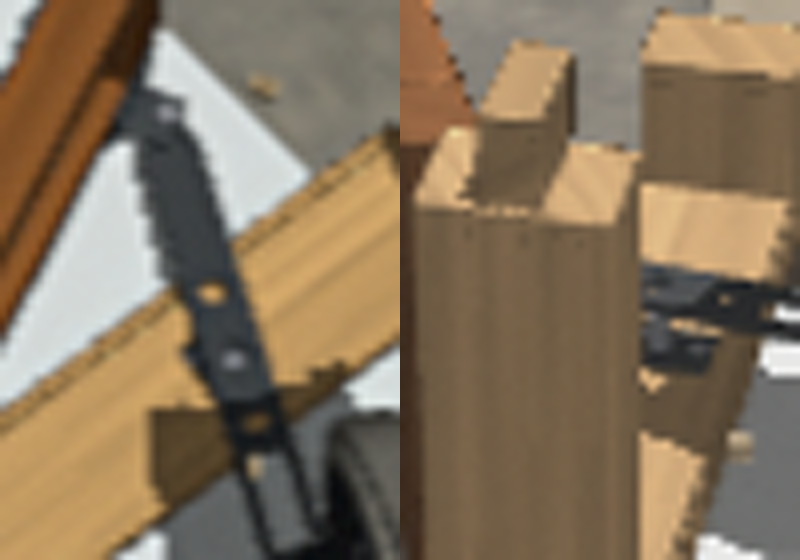

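The top crop shows three holes at (212,292), (233,358) and (256,420), and silver shows inside the middle one. I need to check whether that is the pin or a screw.

```bash
python3 - <<'E'
from plan import *
z=np.load('pics/t3.npz'); p={k:z[k] for k in('fx','fy','cx','cy','R','t')}
st=np.sin(.203)
for n,d,(x,y) in(('h1',.074,(212,292)),('h2',.102,(233,358)),('h3',.130,(256,420))):
    print(n,pt(p,264+x/8-.44,118+y/8-.44,.0405+d*st).round(4))
print('silver z.049',pt(p,264+233/8-.44,118+358/8-.44,.049),'z.036',pt(p,264+233/8-.44,118+358/8-.44,.036))
b=np.array([.4767,.0426])+.0018*np.array([np.cos(.281),np.sin(.281)]);u=pin-b; print('ball',b,np.linalg.norm(u),np.arctan2(u[1],u[0]), 'need',.153*np.cos(.203))
zz=np.load('pics/top.npz');pp={k:zz[k] for k in('fx','fy','cx','cy','R','t')}
for x,y in((311,365),(328,377)): print('top first view spots',pt(pp,225+x/4.8-.4,85+y/4.8-.4,.049),pt(pp,225+x/4.8-.4,85+y/4.8-.4,.036))
print(proj(pp,[*pin,.049]))
g=z['im'][118+40:118+50,264+24:264+35].max(2); print(g)
E
```

```text
h1 [0.6482 0.0899 0.0554]
h2 [0.621  0.0822 0.0611]
h3 [0.5958 0.0739 0.0667]
silver z.049 [0.62415604 0.08103798 0.049     ] z.036 [0.62758726 0.07979633 0.036     ]
ball [0.4784294  0.04309917] 0.14893965884425275 0.27679141333627805 need 0.14985832254832604
top first view spots [0.6291179  0.09117014 0.049     ] [0.63260226 0.09003701 0.036     ]
top first view spots [0.62155788 0.08025255 0.049     ] [0.62496128 0.07900249 0.036     ]
(np.float64(291.7738062111749), np.float64(163.06293615652694))
[[ 66  67  66  65  69  65  64  69 151 183 186]
 [ 68  65  67  66  64  66  65  66 124 179 195]
 [ 50  59  66  66  58  54  60  65 105 173 199]
 [ 37  57  68  64  66  62  50  55  69 160 198]
 [ 53  54  65  75 108 123  86  58  63 133 185]
 [ 57  39  57  78 118 128  93  65  65 107 175]
 [ 87  37  56  65  71  71  65  64  66  87 170]
 [141  66  52  67  65  63  65  65  68  72 158]
 [194 140  60  62  69  69  66  68  65  65  74]
 [199 159  87  57  66  67  67  65  52  34  32]]
```

Request:
drive_tool --motion '[[[-0.5, -1, -6], [0, 0, 0.01], 15], [[-0.4, -0.9, -6], [0, 0, 0], 15], [[0, 0, 0], [0, 0, 0], 15], [[0, 0, 0], [0, 0, 0], 15]]'

```text
time_s: 6.6
tcp_pos: [0.4757, 0.0406, 0.0521]
tool_rot: [-3.142, 0.001, 0.291]
ft_force: [-0.3, -0.1, -0.9]
finger_gap: 0.0212
grip_force: 58.8
```

Request:
drive_tool --motion '[[[0, 0, 0], [0, 0, 0], 15]]'

```text
time_s: 6.72
tcp_pos: [0.4759, 0.0407, 0.0523]
tool_rot: [3.142, 0.0, 0.291]
ft_force: [-0.0, -0.5, -1.6]
finger_gap: 0.021
grip_force: 58.8
```

Request:
drive_tool --motion '[[[0, -0.1, -1.5], [0, 0, 0], 15], [[0, 0, 0], [0, 0, 0], 15]]'

```text
time_s: 6.98
tcp_pos: [0.4759, 0.0408, 0.0507]
tool_rot: [-3.142, 0.0, 0.291]
ft_force: [-0.6, -0.8, -1.3]
finger_gap: 0.0214
grip_force: 58.8
```

Request:
drive_tool --motion '[[[0, -0.1, -1.5], [0, 0, 0], 15], [[0, 0, 0], [0, 0, 0], 15]]'

```text
time_s: 7.22
tcp_pos: [0.476, 0.0406, 0.0492]
tool_rot: [-3.142, 0.0, 0.291]
ft_force: [-0.4, 1.3, -2.2]
finger_gap: 0.021
grip_force: 58.8
```

Request:
drive_tool --motion '[[[0, -0.1, -1], [0, 0, 0], 15], [[0, 0, 0], [0, 0, 0], 15]]'

```text
time_s: 7.48
tcp_pos: [0.4759, 0.0405, 0.0482]
tool_rot: [-3.141, 0.0, 0.291]
ft_force: [-0.2, 0.6, -1.4]
finger_gap: 0.0214
grip_force: 58.8
```

Request:
drive_tool --motion '[[[0, -0.1, -1], [0, 0, 0], 15], [[0, 0, 0], [0, 0, 0], 15]]'

```text
time_s: 7.72
tcp_pos: [0.476, 0.0404, 0.0472]
tool_rot: [-3.142, 0.0, 0.291]
ft_force: [-0.9, -1.3, -1.8]
finger_gap: 0.0208
grip_force: 58.8
```

Request:
drive_tool --motion '[[[0, -0.1, -1], [0, 0, 0], 15], [[0, 0, 0], [0, 0, 0], 15]]'

```text
time_s: 7.98
tcp_pos: [0.476, 0.0403, 0.0462]
tool_rot: [-3.142, 0.0, 0.291]
ft_force: [-0.5, 0.0, -1.3]
finger_gap: 0.0213
grip_force: 58.8
```

```bash
python3 - <<'E'
from h import *
o=arm.observe();print(o['tcp_pos'],o['ft_force'],o['torque'])
im,d,p=snap('top','t4')
u,v=map(int,proj(p,[.63,.08,.05]))
print(im[v-12:v+12,u-12:u+14].max(2))
E
```

```text
[0.47595858 0.04030306 0.04623178] [-0.52877379  0.04203509 -1.33254542] [-0.04886398  0.2486362   0.00942736]
[[219 167  95  77  67  66  69  66  68  65  62 110 160 168 141 162 191 195
  197 204 207 201 196 195 202 209]
 [220 175 111  76  63  67  68  69  66  69  65  97 152 150 172 196 196 199
  205 204 200 195 199 203 209 211]
 [222 224 169  87  66  66  69  67  67  70  67  68 146 187 196 198 200 206
  203 196 195 200 207 212 210 198]
 [221 225 171  89  68  64  67  66  69  68  66  67 154 196 201 204 205 200
  194 197 202 208 211 206 191 180]
 [221 223 170  97  73  57  65  66  64  65  64  66 108 178 207 204 197 194
  199 204 210 211 200 186 177 184]
 [222 223 171 104  80  65  67  73  90  92  67  58  86 174 207 198 196 202
  207 210 209 199 181 177 185 193]
 [223 221 179 144 104  53  68 137 191 207 152  64  68 154 197 201 203 209
  210 207 196 183 182 189 195 196]
 [215 187 172 166 135  75  58 109 177 204 152  69  68 112 180 208 211 210
  205 191 182 185 193 194 194 195]
 [155 161 165 135 161 141  64  67  73  82  68  68  67 109 186 215 210 200
  187 181 186 192 194 196 194 192]
 [162 16
[... 927 characters left out ...]
66  79 157
  190 188 188 194 193 189 143  80]
 [199 205 205 202 195 189 191 194 142  69  71  68  67  68  68  70  65 103
  166 188 188 197 151  90  65  74]
 [204 205 199 192 188 187 190 196 142  62  67  68  68  69  71  69  71 109
  166 145 102 159 140  63  63  83]
 [204 198 190 187 188 190 194 197 158  82  60  71  72  70  69  69  67  70
   88  86  71  76  72  73  92  96]
 [195 190 190 190 193 189 189 199 205 150  70  68  69  60  54  43  33  35
   65  75  66  72  88  98 100  96]
 [188 189 185 184 187 142 100 160 196 145  55  32  33  49  74  71  41  27
   51  63  72  89  99  99  98  98]
 [186 189 144  91  88  84  73  87  98  90  58  30  31  69  90  88  61  30
   40  73  96  98 101 100  98  99]]
```

Request:
drive_tool --motion '[[[0, -0.1, -1], [0, 0, 0], 15], [[0, 0, 0], [0, 0, 0], 15]]'

```text
time_s: 8.28
tcp_pos: [0.476, 0.0402, 0.0452]
tool_rot: [3.142, 0.0, 0.291]
ft_force: [-0.8, -0.8, -2.1]
finger_gap: 0.0214
grip_force: 58.8
```

Request:
drive_tool --motion '[[[0, -0.1, -1], [0, 0, 0], 15], [[0, 0, 0], [0, 0, 0], 15]]'

```text
time_s: 8.52
tcp_pos: [0.476, 0.0401, 0.0442]
tool_rot: [-3.142, 0.0, 0.291]
ft_force: [-1.7, -0.4, -1.6]
finger_gap: 0.0212
grip_force: 58.8
```

Request:
drive_tool --motion '[[[0, -0.1, -1], [0, 0, 0], 15], [[0, 0, 0], [0, 0, 0], 15]]'

```text
time_s: 8.78
tcp_pos: [0.4759, 0.04, 0.0432]
tool_rot: [-3.142, 0.0, 0.291]
ft_force: [-0.8, 0.0, -1.0]
finger_gap: 0.0209
grip_force: 58.8
```

Request:
drive_tool --motion '[[[0, -0.1, -1], [0, 0, 0], 15], [[0, 0, 0], [0, 0, 0], 15]]'

```text
time_s: 9.02
tcp_pos: [0.4758, 0.0398, 0.0422]
tool_rot: [-3.142, 0.0, 0.291]
ft_force: [-1.2, 0.5, -1.4]
finger_gap: 0.0213
grip_force: 58.8
```

Request:
drive_tool --motion '[[[0, 0, -1], [0, 0, 0], 15], [[0, 0, 0], [0, 0, 0], 15]]'

```text
time_s: 9.28
tcp_pos: [0.4758, 0.0398, 0.0411]
tool_rot: [3.142, 0.001, 0.291]
ft_force: [-1.3, -0.8, -1.4]
finger_gap: 0.0213
grip_force: 58.8
```

Request:
drive_tool --motion '[[[0, -0.1, -1], [0, 0, 0], 15], [[0, 0, 0], [0, 0, 0], 15]]'

```text
time_s: 9.52
tcp_pos: [0.4758, 0.0397, 0.0402]
tool_rot: [3.142, 0.001, 0.291]
ft_force: [-1.8, -1.2, -0.9]
finger_gap: 0.021
grip_force: 58.8
```

Request:
drive_tool --motion '[[[0, 0, -1], [0, 0, 0], 15], [[0, 0, 0], [0, 0, 0], 15]]'

```text
time_s: 9.78
tcp_pos: [0.4757, 0.0396, 0.0391]
tool_rot: [3.142, 0.001, 0.291]
ft_force: [-2.1, -0.6, -1.2]
finger_gap: 0.0213
grip_force: 58.9
```

Request:
drive_tool --motion '[[[-0.4, -0.1, -1], [0, 0, 0], 15], [[0, 0, 0], [0, 0, 0], 15]]'

```text
time_s: 10.02
tcp_pos: [0.4756, 0.0396, 0.0382]
tool_rot: [3.142, 0.0, 0.291]
ft_force: [-2.1, -1.1, -0.7]
finger_gap: 0.0213
grip_force: 58.9
```

Request:
drive_tool --motion '[[[-0.3, 0, -1.5], [0, 0, 0], 15], [[0, 0, 0], [0, 0, 0], 15]]'

```text
time_s: 10.28
tcp_pos: [0.4755, 0.0396, 0.0368]
tool_rot: [3.141, -0.0, 0.291]
ft_force: [-1.9, -0.8, -0.9]
finger_gap: 0.0211
grip_force: 58.9
```

Request:
drive_tool --motion '[[[0, 0, -1.5], [0, 0, 0], 15], [[0, 0, 0], [0, 0, 0], 15]]'

```text
time_s: 10.52
tcp_pos: [0.4753, 0.0396, 0.0352]
tool_rot: [3.142, 0.0, 0.291]
ft_force: [-1.4, -1.2, -0.5]
finger_gap: 0.0213
grip_force: 58.9
```

Forces are small and the pin is in the hole, so I'll carry on down.

Request:
drive_tool --motion '[[[-0.2, -0.2, -1.5], [0, 0, 0], 15], [[0, 0, 0], [0, 0, 0], 15]]'

```text
time_s: 10.78
tcp_pos: [0.4752, 0.0395, 0.0337]
tool_rot: [-3.142, -0.0, 0.291]
ft_force: [-2.9, -1.4, -1.0]
finger_gap: 0.0209
grip_force: 58.9
```

Request:
drive_tool --motion '[[[-0.2, -0.2, -2], [0, 0, 0], 15], [[0, 0, 0], [0, 0, 0], 15]]'

```text
time_s: 11.02
tcp_pos: [0.4751, 0.0394, 0.0317]
tool_rot: [-3.141, -0.0, 0.291]
ft_force: [-1.3, 0.3, -1.8]
finger_gap: 0.021
grip_force: 58.9
```

Request:
drive_tool --motion '[[[-0.1, -0.1, -2], [0, 0, 0], 15], [[0, 0, 0], [0, 0, 0], 15]]'

```text
time_s: 11.28
tcp_pos: [0.475, 0.0394, 0.0297]
tool_rot: [-3.141, -0.0, 0.291]
ft_force: [-1.9, -0.6, 0.0]
finger_gap: 0.0214
grip_force: 58.9
```

Request:
drive_tool --motion '[[[0, 0, -2], [0, 0, 0], 15], [[0, 0, 0], [0, 0, 0], 15]]'

```text
time_s: 11.52
tcp_pos: [0.4749, 0.0393, 0.0277]
tool_rot: [-3.141, -0.0, 0.291]
ft_force: [-1.9, -0.8, -1.1]
finger_gap: 0.021
grip_force: 58.9
```

Request:
drive_tool --motion '[[[-0.2, -0.1, -2], [0, 0, 0], 15], [[0, 0, 0], [0, 0, 0], 15]]'

```text
time_s: 11.78
tcp_pos: [0.4749, 0.0392, 0.0258]
tool_rot: [-3.141, -0.001, 0.291]
ft_force: [-1.6, -0.2, -1.8]
finger_gap: 0.021
grip_force: 58.9
```

Request:
drive_tool --motion '[[[-0.1, -0.1, -2], [0, 0, 0], 15], [[0, 0, 0], [0, 0, 0], 15]]'

```text
time_s: 12.02
tcp_pos: [0.4748, 0.0391, 0.0238]
tool_rot: [-3.142, -0.001, 0.291]
ft_force: [-1.4, -0.4, -0.6]
finger_gap: 0.021
grip_force: 58.9
```

Request:
drive_tool --motion '[[[0, 0, -2], [0, 0, 0], 15], [[0, 0, 0], [0, 0, 0], 15]]'

```text
time_s: 12.28
tcp_pos: [0.4748, 0.0391, 0.0218]
tool_rot: [3.142, -0.0, 0.291]
ft_force: [0.1, 0.7, -1.2]
finger_gap: 0.021
grip_force: 58.9
```

Request:
drive_tool --motion '[[[0, 0, -2], [0, 0, 0], 15], [[0, 0, 0], [0, 0, 0], 15]]'

```text
time_s: 12.52
tcp_pos: [0.4748, 0.039, 0.0198]
tool_rot: [-3.142, -0.0, 0.291]
ft_force: [-0.9, 0.8, -0.8]
finger_gap: 0.0215
grip_force: 58.9
```

Request:
drive_tool --motion '[[[0, 0, -2], [0, 0, 0], 15], [[0, 0, 0], [0, 0, 0], 15]]'

```text
time_s: 12.78
tcp_pos: [0.4747, 0.039, 0.0177]
tool_rot: [-3.142, -0.0, 0.291]
ft_force: [-0.4, -0.3, -1.5]
finger_gap: 0.0213
grip_force: 58.9
```

Request:
drive_tool --motion '[[[0, 0, -2], [0, 0, 0], 15], [[0, 0, 0], [0, 0, 0], 15]]'

```text
time_s: 13.02
tcp_pos: [0.4746, 0.039, 0.0157]
tool_rot: [-3.142, -0.0, 0.291]
ft_force: [-0.8, 0.6, -1.1]
finger_gap: 0.0208
grip_force: 58.9
```

Request:
drive_tool --motion '[[[0, 0, -1], [0, 0, 0], 15], [[0, 0, 0], [0, 0, 0], 15]]'

```text
time_s: 13.28
tcp_pos: [0.4746, 0.039, 0.0148]
tool_rot: [3.142, -0.0, 0.291]
ft_force: [0.2, 0.7, -0.8]
finger_gap: 0.0212
grip_force: 58.9
```

The bar is nearly flat. I'll open the fingers, wait, then rise straight up.

Request:
drive_tool --motion '[[[0, 0, 0], [0, 0, 0], 26], [[0, 0, 0], [0, 0, 0], 36], [[0, 0, 0], [0, 0, 0], 45], [[0, 0, 0], [0, 0, 0], 45], [[0, 0, 0], [0, 0, 0], 45]]'

```text
time_s: 13.9
tcp_pos: [0.4745, 0.039, 0.0148]
tool_rot: [3.142, 0.0, 0.291]
ft_force: [-0.3, 0.7, 0.3]
finger_gap: 0.0446
grip_force: 0.0
```

Request:
drive_tool --motion '[[[0, 0, 8], [0, 0, 0], 45], [[0, 0, 20], [0, 0, 0], 45], [[-5, -3, 35], [0, 0, 0], 45], [[-15, -10, 50], [0, 0, 0], 45], [[-20, -20, 50], [0, 0, 0], 45]]'

```text
time_s: 14.52
tcp_pos: [0.4343, 0.0066, 0.1798]
tool_rot: [-3.141, -0.001, 0.293]
ft_force: [0.4, -0.7, 0.2]
finger_gap: 0.0452
grip_force: 0.0
```

Request:
drive_tool --motion '[[[-20, -30, 20], [0, 0, 0], 45], [[0, -30, 0], [0, 0, 0], 45], [[0, 0, 0], [0, 0, 0], 45], [[0, 0, 0], [0, 0, 0], 45], [[0, 0, 0], [0, 0, 0], 45]]'

```text
time_s: 15.15
tcp_pos: [0.4145, -0.0526, 0.1976]
tool_rot: [-3.141, 0.0, 0.293]
ft_force: [-0.3, 1.3, -0.6]
finger_gap: 0.045
grip_force: 0.0
```

```bash
python3 - <<'E'
from h import *
o=arm.observe();print(o['tcp_pos'],o['ft_force'],o['time_s'])
im2,_,p=snap('top','t5'); im,_,q=snap('wrist','w5')
u,v=map(int,proj(p,[.60,.09,.05]))
a=cv2.resize(im2[v-48:v+48,u-35:u+36],None,fx=4,fy=4,interpolation=cv2.INTER_CUBIC)
cv2.imwrite('pics/c5.png',np.hstack([im,a])[:,:,::-1])
print(u,v)
E
```

```text
[ 0.41450113 -0.05262741  0.19761504] [-0.34126722  1.31120847 -0.59328722] 15.15
289 169
```

View pics/c5.png

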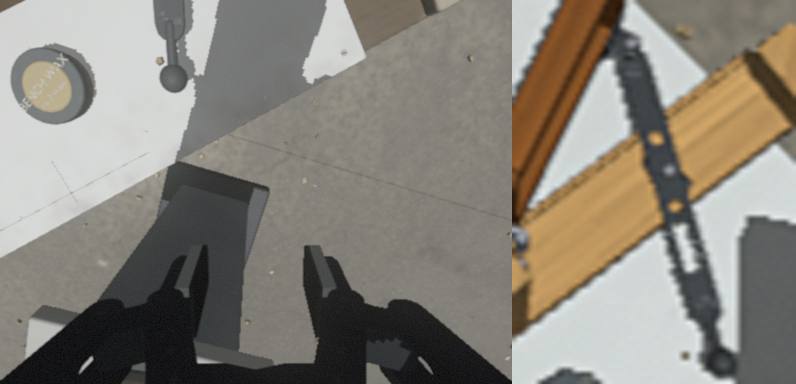

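The top panel shows the silver pin through the middle hole at (669,170), with the outer holes at (657,138) and (676,206) showing wood. The ball is free at (173,78) in the wrist view. I'll check flatness by depth, then hand in.

```bash
python3 - <<'E'
from h import *
z=np.load('pics/w5.npz'); p={k:z[k] for k in('fx','fy','cx','cy','R','t')}
u,v=173,77; d=np.median(z['d'][v-1:v+2,u-1:u+2])
X=p['R'].T@(np.array([(u-p['cx'])/p['fx']*d,(v-p['cy'])/p['fy']*d,d])-p['t']); print('ball top',X)
if abs(X[2]-.05)<.005: print(arm.finish_job())
E
```

```text
ball top [0.47649824 0.03810285 0.04838743]
the job is handed in; nothing more can be done
None
```

The stay now lies flat on the sill with the pin through its middle hole. The arm has let go and moved clear, and I handed the job in after about 15 s on the robot's clock, with no verdict returned yet.

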